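Dock the vial carrier on its retaining pin for the drive

ROBOT

A 6-joint arm with a two-finger parallel gripper is mounted at the origin on a cart in front of the work surface, level with it; the furniture and walls round the work are solid. World frame = base frame: x ahead of the robot, y to its left, z up, the work surface at z = 0. Lengths are in m, angles in rad, forces in N, time in s.
With the tool pointing down it reaches from about 0.35 to 0.775 m from the base axis. Payload 5.5 kg.
Tool frame: the origin (TCP) lies at the very end of the fingers, on their centre line; the grasp point (between the pads) lies hold_point_z behind it (hold_point_z is the distance from the TCP to the grasp point, in m); x points along the fingers, y is the direction in which the jaws open and shut, and the axes are right-handed (so a half turn about x gives the same grasp; the last joint's range is limited). The gripper opens to 85 mm and grips with 20 to 120 N. Pads are 22 mm wide; open, the fingers measure 114 mm over their backs; the gripper's body (76 mm by 85 mm) begins 54 mm behind the grasp point. The pads swing forward as they close: fully open they stand 13 mm farther back than shut.
Start: joints at [-1.3, 0.313, 0.046, 1.304, 0, 1.431], TCP at [0.23, -0.527, 0.231] pointing down, gripper open.
Joint ranges: [-2.76, 2.76], [-0.86, 1.69], [-1.03, 1.26], [-2.2, 2.34], [-1.47, 1.5], [-3.14, 3.14]. Speed limits (rad/s): [2.57, 2.57, 3.14, 3.14, 3.14, 3.14].

INTERFACE

Orientations are given as a unit quaternion [w, x, y, z].
In Python, from workcell import * gives the robot as it stands. The module is installed in compiled form; this text tells all that it offers.
- The arm moves only by the tool step_arm, never from a script. Its argument "targets" is a list of rows, each a list of 3 entries, a list of its own where there are three numbers: the turn, a rotation vector about the tool's x, y, z in degrees, then the shift along the tool's x, y, z in cm, then the finger opening in cm, from 0 to 8.54. A call has exactly 10 rows; each row shifts and turns the commanded pose from where the row before left it, along the tool's axes as they then stand; what a row does not reach is not made up. A row lasts 1/10 s, in which the tool goes at most 50 mm and 8.59 degrees, less where a joint would pass 70% of its speed; a pose out of reach is approached as far as the arm can. A call with a gripper value outside its range is refused whole. The fingers move at their own pace and stop on an object; "force" is the grip in N (left out, the last holds). Time passes only in rows, so rows that do not move let the fingers close, or fill a call up. It gives the time, the measured TCP pose, the force and the opening at its end, in the units of the state.
- get_state(): the state, without advancing time (a new reading comes with each control period).
- read_camera(name): name is "side" or "top" or "wrist"; returns the picture (480x640x3 uint8, red, green, blue); there is no depth.
- camera_model(name): a dict with "fx", "fy", "cx", "cy" (pixels), "xyz" and "rotation" of the camera in the world; the wrist camera has in their place "T_tool_cam" (4x4, takes a point from camera to tool coordinates, whose origin is the TCP and whose axes are the tool frame's). Camera axes: x right, y down, z forward; pixel columns grow to the right and rows downward; lengths in m; the calibration is good to about 2 mm. A picture is of the moment at which its call begins: read the wrist's pose just before it. camera_model takes no time and is no camera call.
- hand_in(): hands the job in, once; it reports no verdict.
Trained networks look in the newest picture that a camera, given by its name, has taken for a name from the list of things; names that differ only in an ending like _2 or _b are one class to them, and where a whole thing is asked for, a point or a joint stands for the part that bears it (a point fixed in the world has none). Each returns a list of dicts, best first, with "p" (0 to 1); they miss things now and then, are a little off and sometimes report something else, mostly with a low value. They report only what shows in the picture. A call takes as long as a camera call.
- find_in(camera, label): "extent" ([left, top, width, height] in pixels, round what is visible of it).
- silhouettes(camera, label): "mask" (480x640 bool, what is visible of it) and "extent" ([left, top, width, height] in pixels, round what is visible of it).
The state is a dict: "clock": time; "joint_pos": joint angles; "qvel": joint speeds; "tau": joint torques, N m; "tcp_pos": TCP position; "orientation": TCP orientation; "wrist_force": force on the tool from outside, world axes, zero at the start; "ft_torque": the same for the moment, N m; "finger_gap": finger opening in m.
Only numpy, scipy, OpenCV 4.12 (cv2) and the standard library are available. Lean on these libraries where they do the work, as an engineer would, in place of code of your own. Each camera call takes 0.05 s, during which the arm holds its last target.

TASK

The mobile lab is about to drive off. Slide the vial carrier that is parked on the dark steel dock forward, off its step, until the hole in its plate drops over the dock's pin and the plate lies flat on the dock, then let go. Do not lift the carrier off the dock, and leave the empty spare carrier where it stands.

Things in the scene. Friction and masses are not known exactly. Their poses are not given: they have to be found in the camera images.
- dock: Fixed dark steel slab on the bench, 260 x 130 x 6 mm (x -155 to +105 mm, y -65 to +65 mm). Origin: bench level, under the axis of its pin. At its rear, x -155 to -84 mm, a grey raised step, top 18 mm above the bench. +x points from step to pin: roughly the way the carrier must slide. A white mark on each side edge lies level with the pin.
- pin_tip (a point): Centre of the flat top of the dock's fixed pin: an upright steel stub, 16 mm in diameter, edge bevelled, 12 mm above the slab, top 18 mm above the bench. Axes as the dock's.
- carrier: Loose, 0.2 to 0.4 kg: white plate 140 x 80 x 8 mm, 34 mm through hole at its centre, grey block with two black-capped vials fixed in it at the rear (tops 61 mm up), grip bar in front. Origin: plate underside, hole axis; +x to the grip bar. Starts level on step and pin top, hole 32-48 mm short of the pin. Once hole and pin axes are within 7 mm it is off the step and, let go, drops 12 mm flat.
- handle (a point): Grip point on the carrier's upright grey grip bar: 45 mm ahead (+x) of the carrier's origin, 42 mm above the plate's underside. The bar is 34 mm long (x) and 14 mm thick (y), its top 62 mm above the underside, with a foot 44 x 24 mm that ends 12 mm above the underside. Axes as the carrier's.
- spare_carrier: Loose spare carrier on the bench, left or right of the dock, same shape and size but without vials and with no hole in its plate. Origin: centre of the plate's underside; +x to its grip bar. Leave it alone.

How it is judged:
At the end, for the whole second after the job is handed in: The carrier's hole is over the pin (axes within 12 mm), its plate flat on the dock (underside less than 9 mm above the bench, tilt under 3.4 degrees), at rest (horizontal distance between carrier and dock below 0.012 m and z of carrier in the frame of dock below 0.009 m and angle between carrier's own z axis and vertical below 0.06 rad and linear speed of carrier below 0.02 m/s); the robot touches nothing.
It fails at once if the vial carrier is lifted off the dock (origin more than 40 mm above the bench) (height (world z) of carrier above 0.04 m).
It fails at once if the spare carrier is moved more than 20 mm (distance of spare_carrier from where it was at the start of the episode above 0.02 m).
It also fails if it takes over 35 s, if anything falls off the work surface, if the arm or the gripper's body presses on something with over 40 N, if the wrist force passes 120 N, or if a joint passes its speed limit or range.

## Working session

There is one attempt and no reset: what is moved stays moved. The work goes in short steps, Python scripts to look and compute and a tool call to move; the robot and the scene stay as the last step left them, time stands still between calls to the robot, and variables do not carry over. Pictures are saved under pics/ and viewed, and the job is handed in when it is done.

Besides the shell and the picture viewer there is one more tool, called after ">>>" in YAML: its name, and indented under it one key for each argument. step_arm: Moves the arm, as the interface text tells. Its arguments: {"type":"object","properties":{"targets":{"type":"array","items":{"type":"array"}},"force":{"type":"number"}},"required":["targets"]}

```bash
mkdir -p pics && python3 - <<'E'
from workcell import *
import cv2
s=get_state(); print(s)
for n in("side","top"):
    m=camera_model(n); print(n,m)
    im=read_camera(n); cv2.imwrite(f"pics/{n}0.png",im[:,:,::-1])
    for l in("carrier","dock","pin_tip","handle","spare_carrier"):
        print(n,l,[(round(d['p'],2),[round(float(v)) for v in d['extent']]) for d in find_in(n,l)])
print(camera_model("wrist"))
try: print(hold_point_z)
except Exception as e: print(e)
print(get_state()['clock'])
E
```

```text
{'clock': 0.0, 'joint_pos': array([-1.29960964e+00,  3.14031999e-01,  4.49875773e-02,  1.30359547e+00,
        1.31862668e-05,  1.43118167e+00]), 'qvel': array([-0.0028287 , -0.00141241,  0.00044374, -0.00027266,  0.00152979,
        0.00020135]), 'tau': array([-3.03993456e-04, -4.80624104e+01,  2.98535067e+01,  1.94217620e-02,
       -2.32917830e-05, -1.23891809e-05]), 'tcp_pos': array([ 0.22947355, -0.52667555,  0.23039441]), 'orientation': array([-0.14357033, -0.69220444, -0.14487172,  0.69228083]), 'wrist_force': array([-0.29926235, -0.41912817, -0.74412102]), 'ft_torque': array([-0.02148562,  0.02580626, -0.05557399]), 'finger_gap': 0.08536358219125231}
side {'fx': 561.3753644171412, 'fy': 561.3753644171412, 'cx': 318.82267159492824, 'cy': 242.33069465150916, 'xyz': array([0.27409733, 0.94519643, 0.73963064]), 'rotation': array([ 0.05978538, -0.10810021,  0.87493243, -0.46822356])}
side carrier [(0.7, [290, 226, 68, 44])]
side dock [(0.94, [257, 237, 122, 48])]
side pin_tip [(0.91, [257, 234, 123, 53])]
side handle [(0.69, [291, 227, 71, 40])]
side spare_carrier [(0.9, [241, 348
[... 254 characters left out ...]
ier [(0.69, [325, 229, 37, 59]), (0.24, [313, 199, 57, 107])]
top dock [(0.86, [314, 198, 54, 107])]
top pin_tip [(0.95, [314, 198, 55, 109])]
top handle [(0.59, [325, 230, 32, 56])]
top spare_carrier [(0.78, [178, 230, 31, 61])]
{'fx': 344.12980630470645, 'fy': 344.12980630470645, 'cx': 319.8246163263153, 'cy': 236.52362551749908, 'T_tool_cam': array([[-1.15205875e-03, -2.61060642e-01,  9.65321715e-01,
        -1.43190532e-01],
       [ 9.99999233e-01,  1.38263965e-04,  1.23083644e-03,
        -2.05127405e-03],
       [-4.54792159e-04,  9.65322393e-01,  2.61060283e-01,
        -6.57794281e-02],
       [ 0.00000000e+00,  0.00000000e+00,  0.00000000e+00,
         1.00000000e+00]])}
0.0187
0.6
```

```bash
python3 - <<'E'
import cv2
a=cv2.imread("pics/top0.png")[180:320,150:400]; cv2.imwrite("pics/top0z.png",cv2.resize(a,None,fx=3.2,fy=3.2,interpolation=cv2.INTER_CUBIC))
a=cv2.imread("pics/side0.png")[200:420,220:420]; cv2.imwrite("pics/side0z.png",cv2.resize(a,None,fx=2.7,fy=2.7,interpolation=cv2.INTER_CUBIC))
E
```

```text
(no output)
```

View pics/top0z.png

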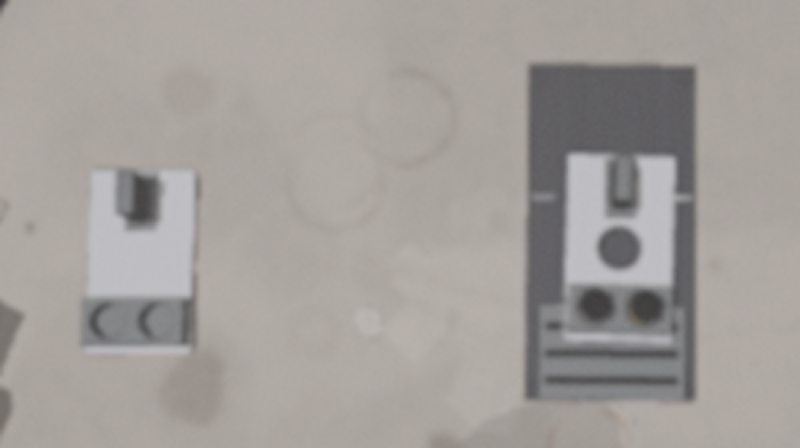

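View pics/side0z.png

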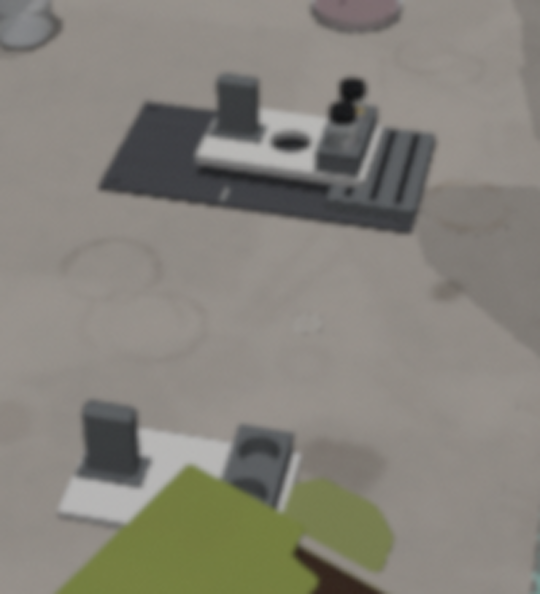

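View pics/top0.png

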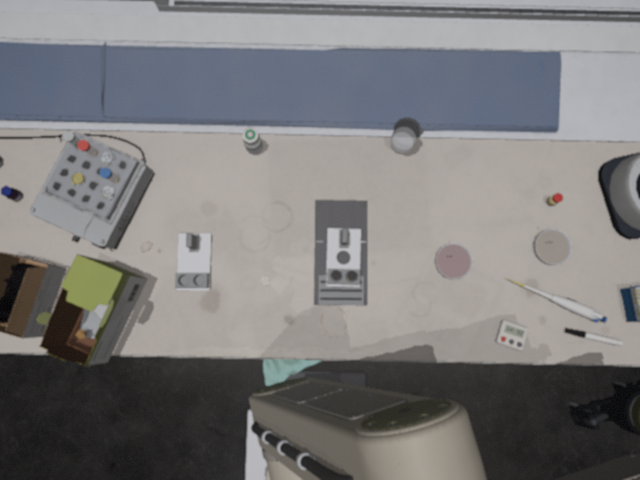

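```bash
cat > h.py <<'E'
import numpy as np
from scipy.spatial.transform import Rotation as R
def q2R(q): return R.from_quat([q[1],q[2],q[3],q[0]]).as_matrix()
def cam(m,state=None):
    if 'xyz' in m: return np.array(m['xyz']),q2R(m['rotation'])
    T=np.eye(4);T[:3,:3]=q2R(state['orientation']);T[:3,3]=state['tcp_pos'];T=T@np.array(m['T_tool_cam']);return T[:3,3],T[:3,:3]
def ray(m,uv,c):
    d=c[1]@np.array([(uv[0]-m['cx'])/m['fx'],(uv[1]-m['cy'])/m['fy'],1]);return c[0],d/np.linalg.norm(d)
def atz(m,uv,c,z):
    o,d=ray(m,uv,c);return o+d*(z-o[2])/d[2]
def tri(rs):
    A=0;b=0
    for o,d in rs:
        P=np.eye(3)-np.outer(d,d);A=A+P;b=b+P@o
    p=np.linalg.solve(A,b);return p,[np.linalg.norm((np.eye(3)-np.outer(d,d))@(p-o)) for o,d in rs]
def proj(m,c,p):
    v=c[1].T@(np.array(p)-c[0]);return np.array([m['cx']+m['fx']*v[0]/v[2],m['cy']+m['fy']*v[1]/v[2]])
E
python3 - <<'E'
from h import *; from workcell import *
np.set_printoptions(precision=4,suppress=True)
mt,ms=camera_model("top"),camera_model("side");ct,cs=cam(mt),cam(ms)
T=lambda u,v:(150+(u+.5)/3.2-.5,180+(v+.5)/3.2-.5)
S=lambda u,v:(220+(u+.5)/2.7-.5,200+(v+.5)/2.7-.5)
for n,p,z in[("markL",(530,197),.006),("markR",(693,198),.006),("dFL",(529,65),.006),("dFR",(696,66),.006),("dRL",(527,399),.006),("dRR",(695,400),.006),("hole",(619,247),.026),("cFL",(566,153),.026),("cFR",(676,156),.026),("cRL",(563,344),.026),("cRR",(673,346),.026),("barTop",(623,178),.08),("sp",(142,255),.004)]:
    print(n,atz(mt,T(*p),ct,z))
print("bar top tri",tri([ray(mt,T(622,178),ct),ray(ms,S(239,78),cs)]))
print("hole tri",tri([ray(mt,T(619,247),ct),ray(ms,S(291,140),cs)]))
s=get_state();print(q2R(s['orientation']))
E
```

```text
markL [0.5517 0.0106 0.006 ]
markR [ 0.5536 -0.1144  0.006 ]
dFL [0.6552 0.0137 0.006 ]
dFR [ 0.6572 -0.116   0.006 ]
dRL [0.398  0.0095 0.006 ]
dRR [ 0.3998 -0.1171  0.006 ]
hole [ 0.5123 -0.0573  0.026 ]
cFL [ 0.5831 -0.0161  0.026 ]
cFR [ 0.5825 -0.0995  0.026 ]
cRL [ 0.4388 -0.0166  0.026 ]
cRR [ 0.439  -0.0985  0.026 ]
barTop [ 0.5562 -0.057   0.08  ]
sp [0.5011 0.3056 0.004 ]
bar top tri (array([ 0.5546, -0.0563,  0.0835]), [np.float64(0.0010006265285561842), np.float64(0.0010006265285559851)])
hole tri (array([ 0.5111, -0.0573,  0.029 ]), [np.float64(0.0008578935371457799), np.float64(0.0008578935371457136)])
[[ 0.0001  0.3994 -0.9168]
 [-0.0002 -0.9168 -0.3994]
 [-1.      0.0002  0.    ]]
```

>>> step_arm:
  targets:
    - [[7.85,0,0],[0,0,0],8.5]
    - [[7.85,0,0],[0,0,0],8.5]
    - [[7.85,0,0],[0,0,0],8.5]
    - [[0,0,0],[0,-3.9,-2.2],8.5]
    - [[0,0,0],[0,-3.9,-2.2],8.5]
    - [[0,0,0],[0,-3.9,-2.2],8.5]
    - [[0,0,0],[0,-3.9,-2.2],8.5]
    - [[0,0,0],[0,-3.9,-2.2],8.5]
    - [[0,0,0],[0,-3.9,-2.2],8.5]
    - [[0,0,0],[0,-3.9,-2.2],8.5]

```text
clock: 1.6
tcp_pos: [0.3843, -0.2527, 0.2316]
orientation: [0.0, 0.707, -0.0, -0.707]
wrist_force: [0.3, -0.0, 1.2]
finger_gap: 0.0848
```

>>> step_arm:
  targets:
    - [[0,0,0],[0,-3.9,-2.2],8.5]
    - [[0,0,0],[0,-3.9,-2.2],8.5]
    - [[0,0,0],[0,-3.9,-2.2],8.5]
    - [[0,0,0],[0,-3.9,-2.2],8.5]
    - [[0,0,0],[0,-3.9,-2.2],8.5]
    - [[0,0,0],[0,0,0],8.5]
    - [[0,0,0],[0,0,0],8.5]
    - [[0,0,0],[0,0,0],8.5]
    - [[0,0,0],[0,0,0],8.5]
    - [[0,0,0],[0,0,0],8.5]

```text
clock: 2.6
tcp_pos: [0.4933, -0.0604, 0.2314]
orientation: [-0.001, 0.707, -0.001, -0.707]
wrist_force: [-0.2, -0.8, -0.1]
finger_gap: 0.0848
```

```bash
python3 - <<'E'
from h import *; from workcell import *
import cv2,pickle
s=get_state(); im=read_camera("wrist"); cv2.imwrite("pics/w1.png",im[:,:,::-1]); pickle.dump(s,open("s1.pkl","wb"))
print(s['clock'],s['tcp_pos'],q2R(s['orientation']).round(4))
for l in("carrier","dock","handle"):
    print(l,[(round(d['p'],2),[round(float(v)) for v in d['extent']]) for d in find_in("wrist",l)])
E
```

```text
2.6 [ 0.49334509 -0.06038105  0.23137528] [[ 1.0e-04 -2.4e-03 -1.0e+00]
 [-2.0e-04 -1.0e+00  2.4e-03]
 [-1.0e+00  2.0e-04 -1.0e-04]]
carrier [(0.67, [272, 119, 88, 144])]
dock [(0.74, [246, 38, 131, 251])]
handle [(0.71, [277, 119, 86, 150])]
```

View pics/w1.png

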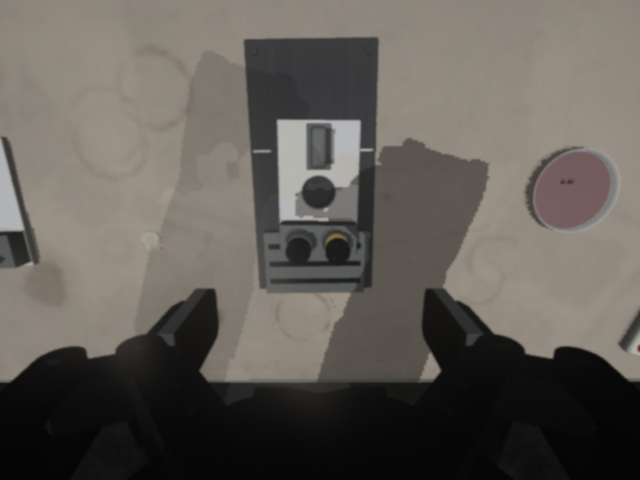

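```bash
python3 - <<'E'
import cv2
a=cv2.imread("pics/w1.png")[25:305,220:400]; cv2.imwrite("pics/w1z.png",cv2.resize(a[:150],None,fx=4,fy=4,interpolation=cv2.INTER_CUBIC));cv2.imwrite("pics/w1y.png",cv2.resize(a[135:],None,fx=4,fy=4,interpolation=cv2.INTER_CUBIC))
E
```

```text
(no output)
```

View pics/w1z.png

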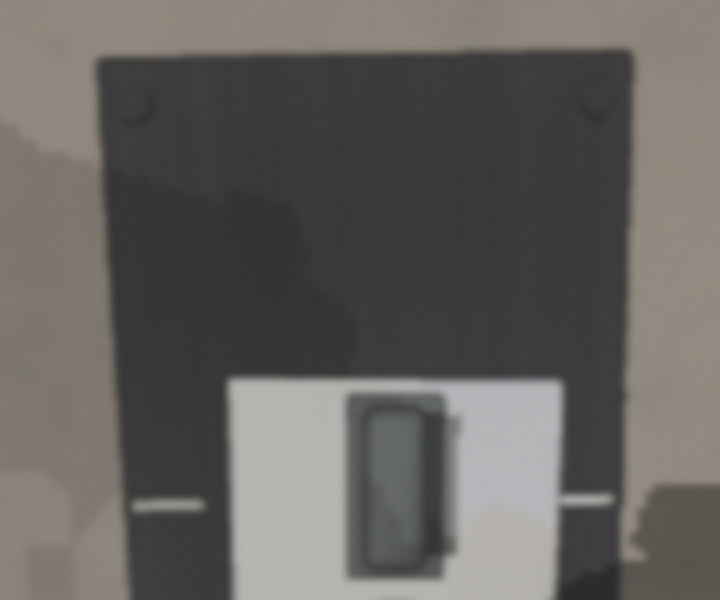

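View pics/w1y.png

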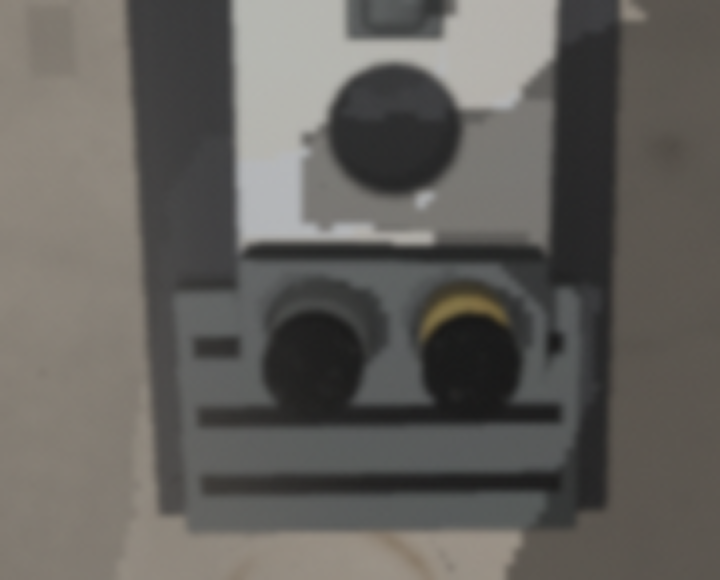

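```bash
python3 - <<'E'
from h import *; from workcell import *
import pickle
np.set_printoptions(precision=4,suppress=True)
s=pickle.load(open("s1.pkl","rb"));mw=camera_model("wrist");cw=cam(mw,s)
Z=lambda u,v:(220+(u+.5)/4-.5,25+(v+.5)/4-.5)
Y=lambda u,v:(220+(u+.5)/4-.5,160+(v+.5)/4-.5)
for n,p,z in[("dFL",Z(99,61),.006),("dFR",Z(632,51),.006),("dRL",Y(160,515),.006),("dRR",Y(604,508),.006),("markL",Z(131,506),.006),("markR",Z(614,499),.006),
 ("cFL",Z(228,380),.026),("cFR",Z(563,380),.026),("hole",Y(395,129),.026),("barFL",Z(370,411),.08),("barFR",Z(421,411),.08),("barRL",Z(372,563),.08),("barRR",Z(421,563),.08),("bar",Z(396,487),.08),("footF",Z(396,394),.03),("footR",Z(395,577),.03)]:
    print(n,atz(mw,p,cw,z))
mt,ms=camera_model("top"),camera_model("side");ct,cs=cam(mt),cam(ms)
T=lambda u,v:(150+(u+.5)/3.2-.5,180+(v+.5)/3.2-.5)
S=lambda u,v:(220+(u+.5)/2.7-.5,200+(v+.5)/2.7-.5)
r=[ray(mw,Z(396,487),cw),ray(ms,S(239,78),cs),ray(mt,T(622,178),ct)]
print("bar tri",tri(r),tri(r[:2]))
r=[ray(mw,Y(395,129),cw),ray(ms,S(291,140),cs),ray(mt,T(619,247),ct)]
print("hole tri",tri(r),tri(r[:2]))
r=[ray(mw,Z(131,506),cw),ray(mt,T(530,197),ct),ray(ms,S(223,195),cs)]
print("markL tri",tri(r),tri(r[::2]))
E
```

```text
dFL [0.6547 0.0132 0.006 ]
dFR [ 0.6567 -0.1148  0.006 ]
dRL [0.3969 0.0108 0.006 ]
dRR [ 0.3988 -0.1175  0.006 ]
markL [0.5509 0.011  0.006 ]
markR [ 0.5525 -0.1145  0.006 ]
cFL [ 0.5807 -0.0176  0.026 ]
cFR [ 0.5805 -0.0981  0.026 ]
hole [ 0.5111 -0.0576  0.026 ]
barFL [ 0.5712 -0.0528  0.08  ]
barFR [ 0.5711 -0.0632  0.08  ]
barRL [ 0.5407 -0.053   0.08  ]
barRR [ 0.5407 -0.0633  0.08  ]
bar [ 0.5561 -0.0581  0.08  ]
footF [ 0.5772 -0.058   0.03  ]
footR [ 0.5343 -0.0576  0.03  ]
bar tri (array([ 0.5553, -0.0573,  0.0826]), [np.float64(0.0011626753696107187), np.float64(0.0013648585870520624), np.float64(0.0012387396379248804)]) (array([ 0.5552, -0.0583,  0.082 ]), [np.float64(0.0009855089636547987), np.float64(0.0009855089636547206)])
hole tri (array([ 0.5112, -0.0574,  0.0287]), [np.float64(0.00026750089921283565), np.float64(0.0009686061635557876), np.float64(0.0007764553156420151)]) (array([ 0.5109, -0.0577,  0.0284]), [np.float64(0.0005721590490093744), np.float64(0.0005721590490092603)])
markL tri (array([0.5506, 0.0099, 0.0137]), [np.float64(0.0006358640659891567), np.float64(0.0005928501166604378), np.float64(0.0005677995405853825)]) (array([0.5506, 0.0095, 0.0135]), [np.float64(0.000469289804388423), np.float64(0.0004692898043884685)])
```

>>> step_arm:
  targets:
    - [[0,0,0],[1.5,-0.08,-2.1],8.5]
    - [[0,0,0],[2.5,-0.08,-2.1],8.5]
    - [[0,0,0],[3,-0.08,-2.07],8.5]
    - [[0,0,0],[3,0,0],8.5]
    - [[0,0,0],[3,0,0],8.5]
    - [[0,0,0],[2.5,0,0],8.5]
    - [[0,0,0],[2,0,0],8.5]
    - [[0,0,0],[1.4,0,0],8.5]
    - [[0,0,0],[0,0,0],8.5]
    - [[0,0,0],[0,0,0],8.5]

```text
clock: 3.8
tcp_pos: [0.5564, -0.0571, 0.0424]
orientation: [0.0, -0.707, 0.0, 0.707]
wrist_force: [-0.1, 0.8, 0.9]
finger_gap: 0.085
```

```bash
python3 - <<'E'
from h import *; from workcell import *
import cv2
s=get_state(); im=read_camera("wrist"); cv2.imwrite("pics/w2.png",im[:,:,::-1])
print(s['clock'],s['tcp_pos'],s['wrist_force'])
im=read_camera("side"); cv2.imwrite("pics/side2.png",cv2.resize(im[170:320,200:420,::-1],None,fx=3.5,fy=3.5))
E
```

```text
3.8 [ 0.55639168 -0.05705054  0.04240988] [-0.06829576  0.77368377  0.87719828]
```

View pics/w2.png

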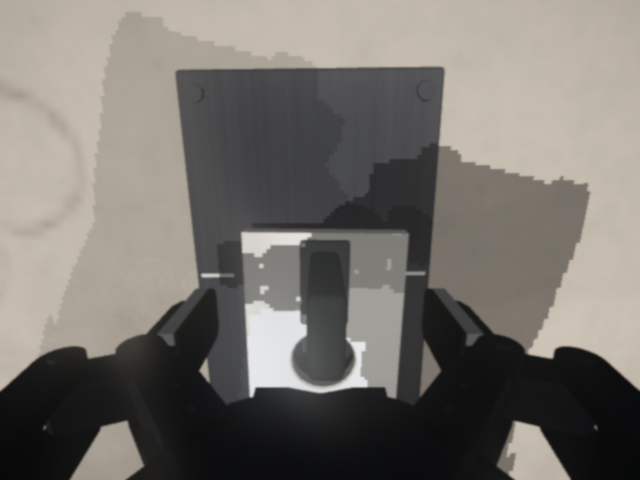

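View pics/side2.png

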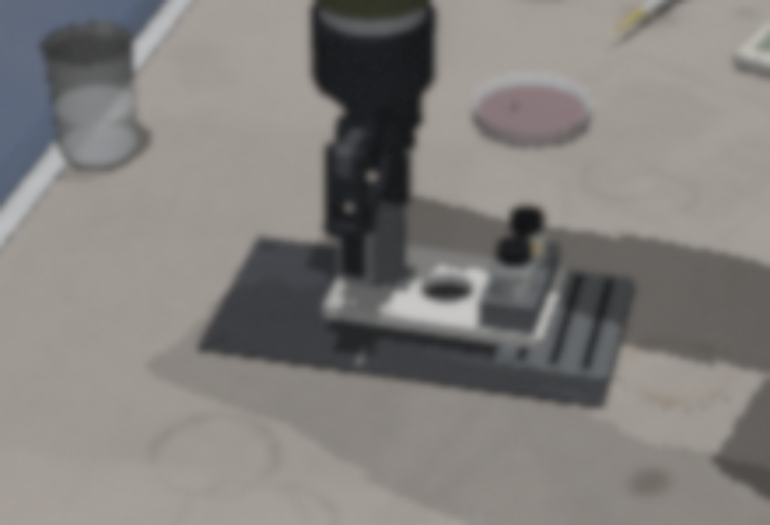

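In the wrist picture the grip bar (about column 326) stands midway between the jaws (215 and 428). The side view shows the fingers beside the bar and clear of the plate. Next I close the fingers.

>>> step_arm:
  targets:
    - [[0,0,0],[0,0,0],4]
    - [[0,0,0],[0,0,0],2]
    - [[0,0,0],[0,0,0],1]
    - [[0,0,0],[0,0,0],1]
    - [[0,0,0],[0,0,0],1]
    - [[0,0,0],[0,0,0],1]
    - [[0,0,0],[0,0,0],1]
    - [[0,0,0],[0,0,0],1]
    - [[0,0,0],[0,0,0],1]
    - [[0,0,0],[0,0,0],1]
  force: 40

```text
clock: 4.9
tcp_pos: [0.5567, -0.0571, 0.0425]
orientation: [0.0, 0.707, -0.0, -0.707]
wrist_force: [0.7, -0.9, 2.7]
finger_gap: 0.0136
```

>>> step_arm:
  targets:
    - [[0,0,0],[0,-0.06,-0.3],1]
    - [[0,0,0],[0,-0.06,-0.3],1]
    - [[0,0,0],[0,-0.06,-0.3],1]
    - [[0,0,0],[0,-0.06,-0.3],1]
    - [[0,0,0],[0,-0.06,-0.3],1]
    - [[0,0,0],[0,-0.06,-0.3],1]
    - [[0,0,0],[0,-0.06,-0.3],1]
    - [[0,0,0],[0,-0.06,-0.3],1]
    - [[0,0,0],[0,0,0],1]
    - [[0,0,0],[0,0,0],1]

```text
clock: 5.9
tcp_pos: [0.5776, -0.0518, 0.0421]
orientation: [0.0, -0.705, 0.0, 0.709]
wrist_force: [-6.6, -0.4, 8.6]
finger_gap: 0.0136
```

```bash
python3 - <<'E'
from h import *; from workcell import *
import cv2
s=get_state(); im=read_camera("wrist"); cv2.imwrite("pics/w3.png",im[:,:,::-1])
print(s['clock'],s['tcp_pos'],s['wrist_force'])
im=read_camera("side"); cv2.imwrite("pics/side3.png",cv2.resize(im[210:300,240:400,::-1],None,fx=5,fy=5,interpolation=cv2.INTER_CUBIC))
im=read_camera("top"); cv2.imwrite("pics/top3.png",cv2.resize(im[190:315,290:400,::-1],None,fx=4.5,fy=4.5,interpolation=cv2.INTER_CUBIC))
E
```

```text
5.9 [ 0.5776098  -0.0518324   0.04214364] [-6.61454508 -0.40875294  8.61648342]
```

View pics/w3.png

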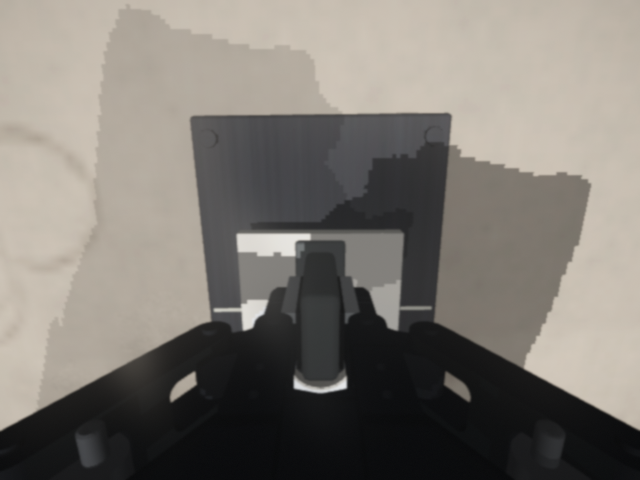

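View pics/side3.png

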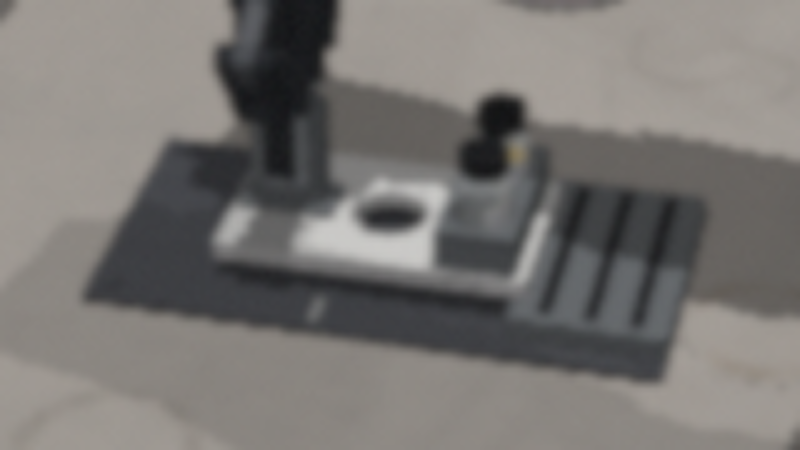

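View pics/top3.png

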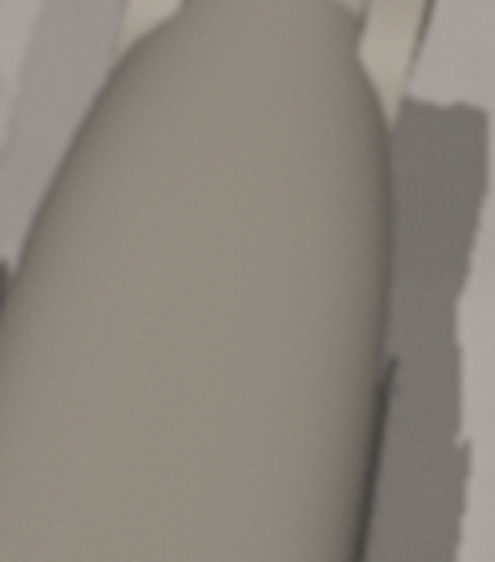

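```bash
cat > m.py <<'E'
from h import *; from workcell import *
np.set_printoptions(precision=4,suppress=True)
E
python3 - <<'E'
from m import *
s=get_state();mw=camera_model("wrist");cw=cam(mw,s);ms=camera_model("side");cs=cam(ms)
for n,p,z in[("cFL",(236.5,234),.026),("cFR",(404,232),.026),("mL",(213,310),.006),("mR",(433,307),.006),("dFL",(191,115),.006),("dFR",(450,113.5),.006)]: print(n,atz(mw,p,cw,z))
S=lambda u,v:(240+(u+.5)/5-.5,210+(v+.5)/5-.5)
S0=lambda u,v:(220+(u+.5)/2.7-.5,200+(v+.5)/2.7-.5)
print("hole now",atz(ms,S(391,212),cs,.026),"before",atz(ms,S0(291,140),cs,.026))
print(s['tcp_pos'],R.from_matrix(q2R(s['orientation'])).as_matrix())
E
```

```text
cFL [ 0.6008 -0.0104  0.026 ]
cFR [ 0.6017 -0.0904  0.026 ]
mL [0.5503 0.011  0.006 ]
mR [ 0.5522 -0.115   0.006 ]
dFL [0.656  0.0131 0.006 ]
dFR [ 0.6567 -0.1142  0.006 ]
hole now [ 0.5317 -0.0545  0.026 ] before [ 0.5112 -0.0615  0.026 ]
[ 0.5776 -0.0518  0.0422] [[-0.0053 -0.0004 -1.    ]
 [ 0.     -1.      0.0004]
 [-1.     -0.      0.0053]]
```

>>> step_arm:
  targets:
    - [[0,0,0],[0,0,-0.2],1]
    - [[0,0,0],[0,0,-0.2],1]
    - [[0,0,0],[0,0,-0.2],1]
    - [[0,0,0],[0,0,-0.2],1]
    - [[0,0,0],[0,0,-0.2],1]
    - [[0,0,0],[0,0,-0.2],1]
    - [[0,0,0],[0,0,-0.2],1]
    - [[0,0,0],[0,0,-0.2],1]
    - [[0,0,0],[0,0,-0.1],1]
    - [[0,0,0],[0,0,0],1]
  force: 50

```text
clock: 7.05
tcp_pos: [0.5977, -0.0521, 0.0421]
orientation: [-0.0, 0.707, -0.0, -0.707]
wrist_force: [-0.5, -0.3, -3.2]
finger_gap: 0.0133
```

```bash
python3 - <<'E'
from h import *; from workcell import *
import cv2
s=get_state(); im=read_camera("wrist"); cv2.imwrite("pics/w4.png",im[:,:,::-1])
print(s['clock'],s['tcp_pos'],s['wrist_force'],s['finger_gap'])
im=read_camera("side"); cv2.imwrite("pics/side4.png",cv2.resize(im[210:300,240:400,::-1],None,fx=5,fy=5,interpolation=cv2.INTER_CUBIC))
E
```

```text
7.05 [ 0.59766375 -0.05208189  0.04214801] [-0.46973737 -0.30419661 -3.18687745] 0.013305346907373254
```

View pics/w4.png

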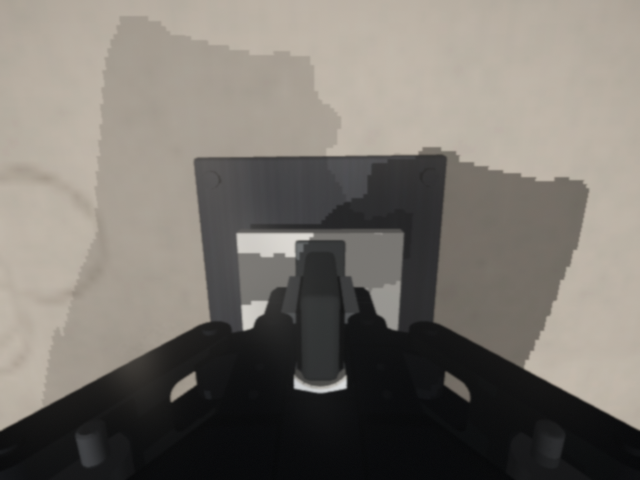

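View pics/side4.png

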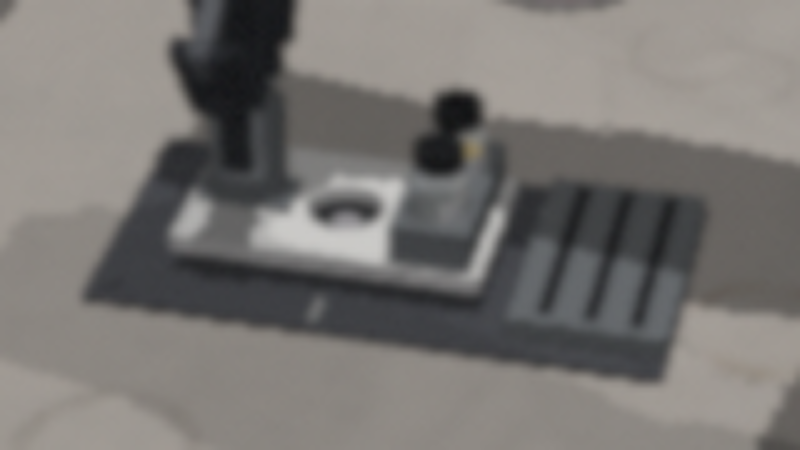

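The pin top now shows in the hole (side crop: hole about (345, 210), pin about (348, 213)). The wrist carries about 3 N, which is the carrier's weight, so it is off the step. Next I lower it while still holding it.

>>> step_arm:
  targets:
    - [[0,0,0],[0.2,0,0],1]
    - [[0,0,0],[0.2,0,0],1]
    - [[0,0,0],[0.2,0,0],1]
    - [[0,0,0],[0.2,0,0],1]
    - [[0,0,0],[0.2,0,0],1]
    - [[0,0,0],[0.1,0,0],1]
    - [[0,0,0],[0,0,0],1]
    - [[0,0,0],[0,0,0],1]
    - [[0,0,0],[0,0,0],1]
    - [[0,0,0],[0,0,0],1]

```text
clock: 8.15
tcp_pos: [0.5975, -0.0521, 0.0314]
orientation: [-0.0, 0.707, -0.0, -0.707]
wrist_force: [-0.6, 0.2, -2.4]
finger_gap: 0.0138
```

```bash
python3 - <<'E'
from h import *; from workcell import *
import cv2
s=get_state()
print(s['clock'],s['tcp_pos'],s['wrist_force'],s['finger_gap'])
im=read_camera("side"); cv2.imwrite("pics/side5.png",cv2.resize(im[210:300,240:400,::-1],None,fx=5,fy=5,interpolation=cv2.INTER_CUBIC))
E
```

```text
8.15 [ 0.59754665 -0.05211583  0.03140592] [-0.58875022  0.15184814 -2.44210278] 0.013832970511804914
```

View pics/side5.png

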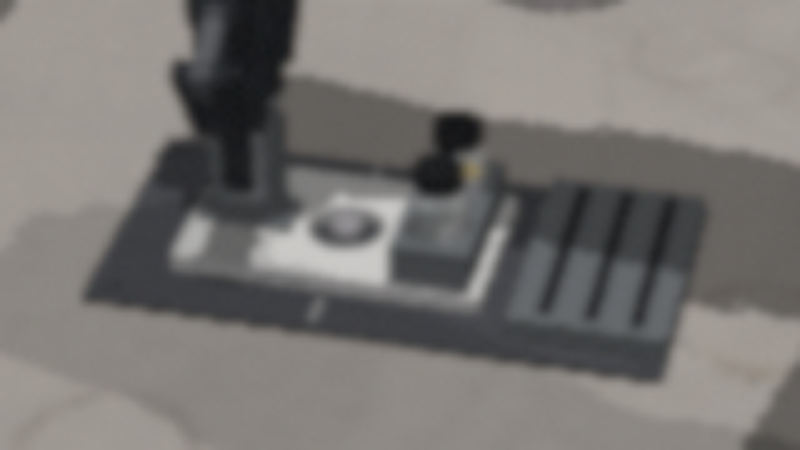

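>>> step_arm:
  targets:
    - [[0,0,0],[0.1,0,0],1]
    - [[0,0,0],[0,0,0],1]
    - [[0,0,0],[0,0,0],2]
    - [[0,0,0],[0,0,0],3]
    - [[0,0,0],[0,0,0],5]
    - [[0,0,0],[0,0,0],5]
    - [[0,0,0],[0,0,0],5]
    - [[0,0,0],[0,0,0],5]
    - [[0,0,0],[0,0,0],5]
    - [[0,0,0],[0,0,0],5]

```text
clock: 9.2
tcp_pos: [0.5975, -0.0521, 0.0303]
orientation: [-0.0, 0.707, -0.0, -0.707]
wrist_force: [-0.8, 0.4, 0.2]
finger_gap: 0.05
```

>>> step_arm:
  targets:
    - [[0,0,0],[-1,0,0],5]
    - [[0,0,0],[-2,0,0],5]
    - [[0,0,0],[-2.5,0,0],5]
    - [[0,0,0],[-3,0,0],5]
    - [[0,0,0],[-3,0,0],5]
    - [[0,0,0],[-3,0,1.5],5]
    - [[0,0,0],[-2.5,0,2],5]
    - [[0,0,0],[-2,0,2],5]
    - [[0,0,0],[-1,0,1.5],5]
    - [[0,0,0],[0,0,0],5]

```text
clock: 10.2
tcp_pos: [0.5269, -0.0521, 0.2333]
orientation: [0.0, 0.708, -0.001, -0.706]
wrist_force: [0.2, -0.9, -0.1]
finger_gap: 0.0497
```

```bash
python3 - <<'E'
from h import *; from workcell import *
import cv2,pickle
s=get_state();im=read_camera("wrist"); pickle.dump(s,open("s6.pkl","wb"));cv2.imwrite("pics/w6.png",im[:,:,::-1])
print(s['clock'],s['tcp_pos'],s['wrist_force'],s['finger_gap'])
im=read_camera("side"); cv2.imwrite("pics/side6.png",cv2.resize(im[210:300,240:400,::-1],None,fx=5,fy=5,interpolation=cv2.INTER_CUBIC))
E
```

```text
10.2 [ 0.52694282 -0.05211272  0.23329441] [ 0.23040329 -0.8535134  -0.13931625] 0.049715457953452995
```

View pics/side6.png

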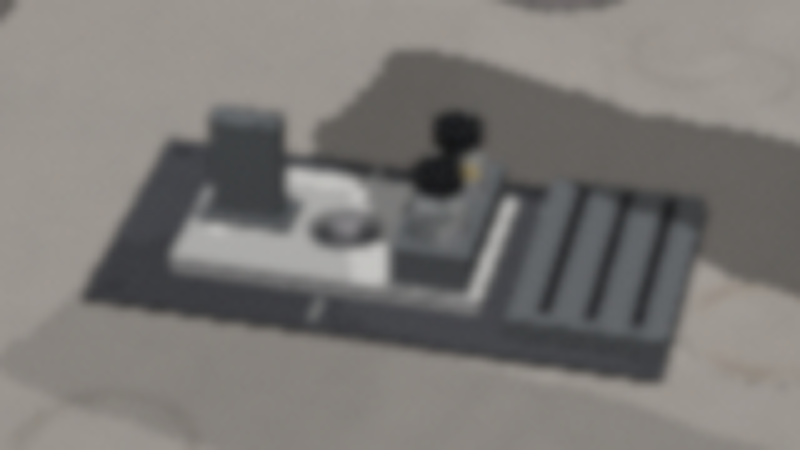

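View pics/w6.png

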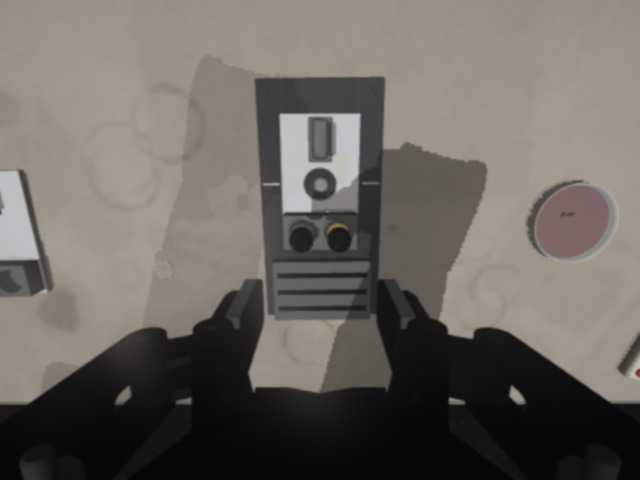

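The wrist view shows the pin as a pale disc at (320, 184), centred in the hole. The side view shows the plate down on the slab in front of the step. Before handing in I'll check its height numerically.

```bash
python3 - <<'E'
import cv2
a=cv2.imread("pics/w6.png")[100:260,240:400]; cv2.imwrite("pics/w6z.png",cv2.resize(a,None,fx=3.7,fy=3.7,interpolation=cv2.INTER_CUBIC))
E
```

```text
(no output)
```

View pics/w6z.png

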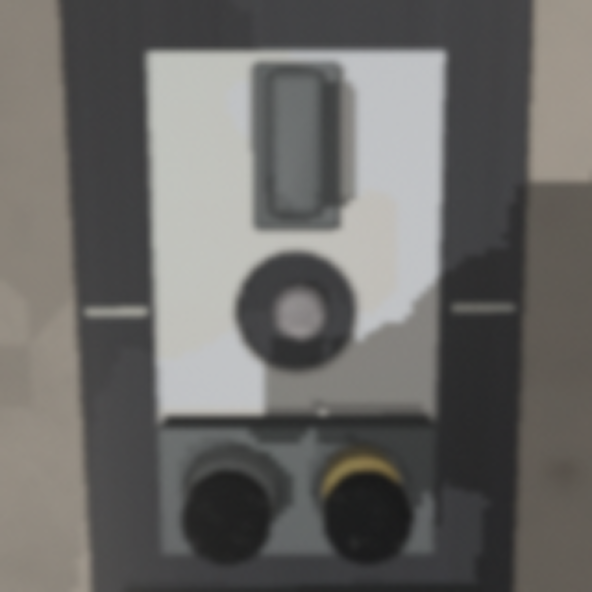

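```bash
python3 - <<'E'
from m import *
import pickle
s=pickle.load(open("s6.pkl","rb"));mw=camera_model("wrist");cw=cam(mw,s);ms=camera_model("side");cs=cam(ms)
W=lambda u,v:(240+(u+.5)/3.7-.5,100+(v+.5)/3.7-.5)
S=lambda u,v:(240+(u+.5)/5-.5,210+(v+.5)/5-.5)
print("hole",atz(mw,W(296,311),cw,.014),"pin",atz(mw,W(299,313),cw,.018))
for n,a,b in[("hole",W(296,311),S(346,229)),("bar",W(298,140),S(247,112)),("cFL",W(146,50),S(172,262))]:
    print(n,tri([ray(mw,a,cw),ray(ms,b,cs)]))
FL,FR,RF=[np.array(atz(mw,W(*p),cw,.014)) for p in((146,50),(446,50),(160,418))]
print("plate width if z=14mm",np.linalg.norm(FL-FR))
s=get_state();print(s['clock'],s['wrist_force'])
E
```

```text
hole [ 0.5522 -0.0507  0.014 ] pin [ 0.5521 -0.0516  0.018 ]
hole (array([ 0.5521, -0.0508,  0.0157]), [np.float64(0.00033243590569269745), np.float64(0.00033243590569258664)])
bar (array([ 0.597 , -0.0513,  0.071 ]), [np.float64(0.0005984734945937122), np.float64(0.0005984734945934182)])
cFL (array([ 0.6214, -0.0105,  0.0137]), [np.float64(0.0006179000302159125), np.float64(0.0006179000302160109)])
plate width if z=14mm 0.08073441991887385
10.3 [ 0.0706  1.327  -0.1539]
```

```bash
python3 -c "
from workcell import *
print(hand_in())"
```

```text
the job is handed in; nothing more can be done
None
```

I gripped the carrier by its bar and slid it about 41 mm forward off the step. With the pin in the hole I lowered it about 12 mm onto the slab, opened the fingers and backed off. I handed the job in at about 10.3 s, well inside the 35 s limit. `hand_in()` gives no verdict.

- **Position:** the last pictures put the hole and pin axes about 1 mm apart (limit 12 mm).
- **Height:** the plate's top measured 14–16 mm above the bench, against 14 mm if it lies flat. The bar top measured 71 mm, against 68 mm.
- **Disagreement:** heights that used the side camera mostly read 2–3 mm high, before the slide as well as after. One dock mark read 13.5 mm where 6 mm was expected; I put that down to a poor pixel pick. I take these as calibration or picking error rather than a raised plate.
- **Tilt:** I judged it from the side picture and the fit of the plate's corner heights and width, and did not measure it as an angle.
- **Robot:** the gripper was open and about 0.2 m above the carrier, with the wrist force near zero. The highest wrist reading I saw was about 11 N, during the slide.
- **Spare carrier:** the arm never went near it, and it still showed at the left edge of the last wrist picture. I did not measure its position again.

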